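Proof-pull a bonded coupon on the spring pull gauge

ROBOT

A 6-joint arm with a two-finger parallel gripper is mounted at the origin on a cart in front of the work surface, level with it; the furniture and walls round the work are solid. World frame = base frame: x ahead of the robot, y to its left, z up, the work surface at z = 0. Lengths are in m, angles in rad, forces in N, time in s.
With the tool pointing down it reaches from about 0.375 to 0.9 m from the base axis. Payload 3.1 kg.
Tool frame: the origin (TCP) lies at the very end of the fingers, on their centre line; the grasp point (between the pads) lies 19 mm behind it (manip.pinch_z is the distance from the TCP to the grasp point, in m); z points along the fingers, y is the line along which they close (so a half turn about z gives the same grasp; the last joint's range is limited). The gripper opens to 85 mm and grips with 20 to 120 N. Pads are 22 mm wide; open, the fingers measure 114 mm over their backs; the gripper's body (76 mm by 85 mm) begins 54 mm behind the grasp point. The pads swing forward as they close: fully open they stand 13 mm farther back than shut.
Start: joints at [-1.484, 0.527, 1.433, -0, 1.181, -0.178], TCP at [0.164, -0.603, 0.231] pointing down, gripper open.
Joint ranges: [-3.08, 3.08], [-0.75, 2.2], [0.22, 2.44], [-1.43, 4.57], [0, 2.65], [-2.85, 2.85]. Speed limits (rad/s): [2.79, 2.79, 3.14, 3.14, 3.14, 3.14].

INTERFACE

Orientations are given as a unit quaternion [x, y, z, w].
In Python, from station import manip gives the robot as it stands.
- The arm moves only by the tool servo_tool, never from a script. Its argument "commands" is one flat list of numbers, 7 for each row, row after row: the shift along the tool's x, y, z each as a share of 500 mm, from -1 to 1, then the turn, a rotation vector about the tool's x, y, z each as a share of 360 degrees, from -1 to 1, then the opening, from -1 (shut) to 1 (fully open). In form: [dx, dy, dz, rx, ry, rz, claw, dx, dy, dz, rx, ry, rz, claw, ...]. A call has 1 to 12 rows; each row shifts and turns the commanded pose from where the row before left it, along the tool's axes as they then stand; what a row does not reach is not made up. A row lasts 1/12 s, in which the tool goes at most 41.7 mm and 7.16 degrees, less where a joint would pass 70% of its speed; a pose out of reach is approached as far as the arm can. A call with a number of a shift or a turn outside -1 to 1 is refused whole. A call with a gripper value outside its range is refused whole. The fingers move at their own pace and stop on an object; "force" is the grip in N (left out, the last holds). Time passes only in rows, so rows that do not move let the fingers close. It gives the time, the measured TCP pose, the force, the opening and the grip force at its end, in the units of the state.
- manip.sense(): the state, without advancing time (a new reading comes with each control period).
- manip.snapshot(name): name is "scene" or "top" or "wrist"; returns a dict with "img" (400x640x3 uint8, red, green, blue), "mtx" (3x3 intrinsics, pixels), "world_to_cam" (4x4, takes a point from world to camera coordinates). Camera axes: x right, y up, looking along -z (the intrinsics and any distortion apply to the point x, -y, -z); pixel columns grow to the right and rows downward; lengths in m; the calibration is good to about 2 mm. A picture is of the moment at which its call begins. There is no depth.
- manip.sign_off(): hands the job in; it is judged then, once.
Trained networks look in a picture, given as the dict that the camera call returned (one of the last four; its "shot" number tells which), for a name from the list of things; names that differ only in an ending like _2 or _b are one class to them, and where a whole thing is asked for, a point or a joint stands for the part that bears it (a point fixed in the world has none). Each returns a list of dicts, best first, with "conf" (0 to 1); they miss things now and then, are a little off and sometimes report something else, mostly with a low value. They report only what shows in the picture. A call takes as long as a camera call.
- manip.look_for(picture, query): "box" ([left, top, width, height] in pixels, round what is visible of it).
- manip.silhouettes(picture, query): "pixels" (400x640 bool, what is visible of it) and "box" ([left, top, width, height] in pixels, round what is visible of it).
The state is a dict: "t": time; "q": joint angles; "qd": joint speeds; "tau": joint torques, N m; "tcp_pos": TCP position; "tool_rot": TCP orientation; "force": force on the tool from outside, world axes, zero at the start; "ft_torque": the same for the moment, N m; "finger_gap": opening from 0.0 (shut) to 1.0 (fully open); "gripper_force": force on a finger pad.
Only numpy, scipy, OpenCV 4.12 (cv2) and the standard library are available. Lean on these libraries where they do the work, as an engineer would, in place of code of your own. Each camera call takes 0.05 s, during which the arm holds its last target. There are 200 camera calls.

TASK

Proof-test the bonded coupon on the spring pull gauge. Slide the yellow tell-tale, still showing the last test, back to zero against the steel dog; then draw the black pull handle out until the tell-tale's pointer stands level with the green limit marker (within the marker's width and not beyond it), hold the load there for about two seconds, and ease the handle fully home without letting it snap back. Leave the tell-tale standing at the peak it recorded, do not shift the marker, and leave the things lying round the gauge alone.

Things in the scene. Friction and masses are not known exactly. Their poses are not given: they have to be found in the camera images.
- pull_gauge: Spring pull gauge fixed to the bench: grey base 255 x 92 x 20 mm, aluminium gauge body 115 x 48 mm (top 60 mm above the bench), behind it a clamp (top 63 mm) holding the small green coupon. Origin on the bench near the middle of the base. -x is the pull direction (to the handle), +x to the coupon clamp, +y to the side of the white scale and the marker, z up.
- pull_slide (a joint): How far the pull handle is drawn out, m: 0 home (on its stop), grows along the gauge's -x, at most 0.070. Sprung towards home: about 3 N at 0, rising by 150 N per metre (9 N at 0.040); let go, it runs home by itself, fast when far out.
- tell_tale (a joint): Position of the tell-tale, m: 0 at zero, touching the dog of the homed slide; grows along the gauge's -x, at most 0.070. It slides by hand with about 1 N friction and stays where left. Drawing the handle out, the dog pushes it along, and it then reads the same as joint pull_slide; when the handle goes back it stays at the peak.
- limit_marker (a joint): Set position of the limit marker, m, on the same scale as tell_tale: the pointer is level with the marker's middle when joint tell_tale equals this value; the marker is 10 mm wide, so within 0.005 either way is level. It is clamped (14 N friction) and is to stay as it is.
- handle (a point): Middle of the gripping part of the black upright pull grip, 78 mm above the bench; it moves with the slide. The grip is a plate 12 mm thick along the pull (gauge x), 36 mm wide (gauge y), 34 to 94 mm above the bench. At home it is 103 mm from the gauge's origin along -x, 38 mm clear of the gauge's front (a brass bush up to 53 mm high, plate up to 61 mm).
- tell_knob (a point): Middle of the round yellow knob of the tell-tale on top of the gauge, 12 mm in diameter, from 74 to 90 mm above the bench (this point at 80 mm), standing on a 10 x 12 mm rider, 61 to 67 mm high, with a thin pointer towards the scale.
- tell_line (a point): The tell-tale's pointer line at the top face of the gauge (61 mm above the bench), at the middle of the rider, moves with it.
- dog (a point): Middle of the front face of the small steel dog (10 x 6 mm, top 68 mm above the bench) that the slide carries in the slot on top of the gauge; it moves with the handle. While it pushes the tell-tale the pointer line is 5 mm in front of it (towards gauge -x).
- limit_mid (a point): Point on the gauge's centre line, 61 mm above the bench, level with the middle of the green limit marker. The marker itself, a 10 mm wide clip reaching 66 mm above the bench, sits over the edge 17 to 27 mm from the centre line on the gauge's +y side.
- side_cutter: Bystander: blue-handled side cutter lying flat, 120 mm long.
- caliper: Bystander: sliding caliper lying flat, 225 mm long.
- sample_box: Bystander: small black chip box with a clear lid, 69 x 66 x 20 mm.
- weight_200: Bystander: largest of three steel weights, 30 mm diameter, 45 mm high.
- weight_100: Bystander: middle steel weight, 24 mm diameter, 37 mm high.
- weight_50: Bystander: smallest steel weight, 19 mm diameter, 29 mm high.
- paste_jar: Bystander: white jar with a teal lid, 52 mm diameter, 55 mm high.
- die_block: Bystander: steel block with small pins on top, 45 x 60 x 34 mm.

How it is judged:
On the way, in this order (a step that is already met when the one before it is completed fails the run):
1. the tell-tale is pushed back to zero (within 4 mm) with the handle still home (value of joint tell_tale below 0.004 m and value of joint pull_slide below 0.003 m), for 0.2 s.
2. the handle is drawn out until the pull is level with the limit marker (within 5 mm of its middle) and held there (x of dog in the frame of limit_mid between 0 and 0.01 m and x of tell_line in the frame of limit_mid between -0.005 and 0.005 m), for 1.5 s.
At the end, for the whole second after the job is handed in: The handle is fully home (within 3 mm) and at rest, and the tell-tale stands at rest with its pointer within 5 mm of the middle of the limit marker (value of joint pull_slide below 0.003 m and velocity of joint pull_slide between -0.01 and 0.01 m/s and velocity of joint tell_tale between -0.01 and 0.01 m/s and x of tell_line in the frame of limit_mid between -0.005 and 0.005 m); the robot touches nothing.
It fails at once if the coupon is overloaded: the pull goes more than 8 mm beyond the middle of the limit marker (x of dog in the frame of limit_mid below -0.003 m).
It fails at once if the handle snaps back (faster than 0.4 m/s) (velocity of joint pull_slide below -0.4 m/s).
It fails at once if the limit marker is shifted by more than 3 mm along the gauge (distance of limit_mid from where it was at the start of the episode above 0.003 m).
It fails at once if a bystander is shifted by more than 20 mm (distance of any of side_cutter, caliper, sample_box, weight_200, weight_100, weight_50, paste_jar, die_block from where it was at the start of the episode above 0.02 m).
It also fails if it takes over 48 s, if anything falls off the work surface, if the arm or the gripper's body presses on something with over 40 N, if the wrist force passes 120 N, or if a joint passes its speed limit or range.

## Working session

There is one attempt and no reset: what is moved stays moved. The work goes in short steps, Python scripts to look and compute and a tool call to move; the robot and the scene stay as the last step left them, time stands still between calls to the robot, and variables do not carry over. Pictures are saved under pics/ and viewed, at most 13 in all, crops included, and the job is handed in when it is done.

Besides the shell and the picture viewer there is one more tool, called after "Emit:" by a JSON object that holds its "fn" and its "kwargs". servo_tool: Moves the arm, as the interface text tells. Its arguments: {"type":"object","properties":{"commands":{"type":"array"},"force":{"type":"number"}},"required":["commands"]}

```bash
mkdir -p pics
cat > h.py <<'E'
import numpy as np,cv2
from station import manip
def ray(s,px):
    K=np.array(s["mtx"]);T=np.array(s["world_to_cam"]);R=T[:3,:3];c=-R.T@T[:3,3]
    d=np.linalg.inv(K)@[px[0],px[1],1.];d=R.T@np.array([d[0],-d[1],-d[2]]);return c,d
def at(s,px,z):
    c,d=ray(s,px);return c+d*(z-c[2])/d[2]
def proj(s,P):
    K=np.array(s["mtx"]);T=np.array(s["world_to_cam"]);p=T[:3,:3]@np.array(P,float)+T[:3,3]
    q=K@[p[0],-p[1],-p[2]];return q[:2]/q[2]
def save(s,n,box=None,k=1):
    im=s["img"][:,:,::-1]
    if box: im=im[box[1]:box[3],box[0]:box[2]]
    cv2.imwrite("pics/"+n+".png",cv2.resize(im,None,fx=k,fy=k,interpolation=2))
E
python3 - <<'E'
from h import *
print(manip.sense())
A=[]
for n in("top","scene"):
    s=manip.snapshot(n);A.append(s["img"]);save(s,n)
    for q in("pull_gauge","handle","tell_knob","dog","limit_marker"):
        for r in manip.look_for(s,q)[:2]:
            b=r["box"];print(n,q,r["conf"],b,at(s,(b[0]+b[2]/2,b[1]+b[3]/2),.07).round(3))
E
```

```text
{'t': 0.0, 'q': array([-1.48348814e+00,  5.28473867e-01,  1.43389434e+00, -4.44379376e-05,
        1.18139331e+00, -1.78499236e-01]), 'qd': array([ 1.94523187e-04,  7.86616169e-05, -1.01258939e-03, -7.58778664e-05,
        1.83508348e-04, -2.94332370e-04]), 'tau': array([ 3.52629286e-04, -4.42348945e+01, -1.78025758e+01, -2.88410783e-04,
        8.61384789e-03, -5.70575139e-06]), 'tcp_pos': array([ 0.16413407, -0.60232469,  0.23033142]), 'tool_rot': array([ 9.91179590e-01,  1.32521107e-01,  2.89029629e-05, -1.08423927e-03]), 'force': array([-0.0657991 , -0.48284042, -0.31600345]), 'ft_torque': array([ 0.00213177, -0.03298046,  0.0528184 ]), 'gripper_force': 0.0, 'finger_gap': 1.0018224006315215}
top tell_knob 0.72 [240.3, 128.2, 7.9, 3.3] [0.676 0.008 0.07 ]
top dog 0.71 [355.3, 186.6, 21.5, 14.5] [ 0.504 -0.338  0.07 ]
top limit_marker 0.61 [251.1, 123.8, 7.7, 1.9] [ 0.691 -0.021  0.07 ]
scene pull_gauge 0.8 [274.6, 190.4, 40.6, 34.5] [ 0.542 -0.164  0.07 ]
scene tell_knob 0.61 [341.3, 238.9, 56.4, 47.0] [ 0.255 -0.22   0.07 ]
```

View pics/top.png

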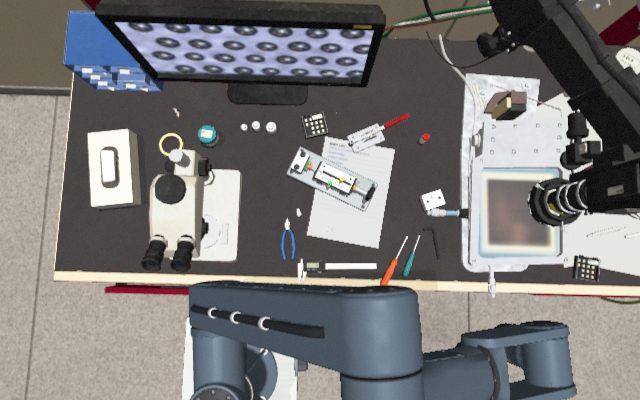

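View pics/scene.png

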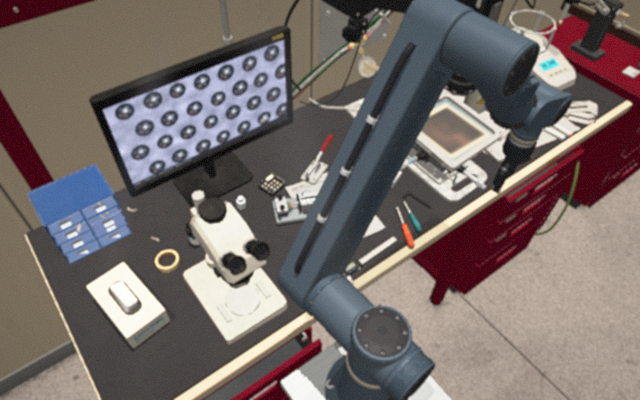

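The top view shows the gauge around (332,178): its clamp is at the left end (297,160) and its handle at the right end (371,192). I'll zoom in on it.

Run:
```python
from h import *
s=manip.snapshot("top");save(s,"topz",(275,130,395,215),6)
for p in [(297,160),(332,178),(371,192)]: print(at(s,p,.06).round(3))
```

```text
[ 0.596 -0.143  0.06 ]
[ 0.547 -0.243  0.06 ]
[ 0.511 -0.353  0.06 ]
```

View pics/topz.png

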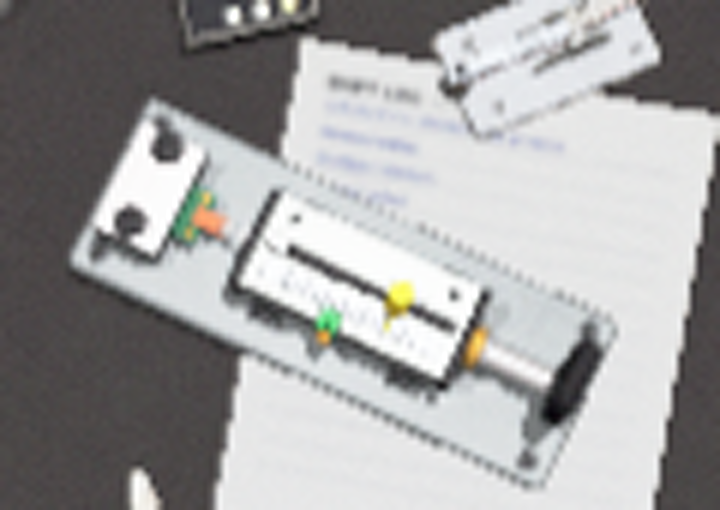

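The zoom shows the yellow knob at crop (400,296), the pointer tip at (388,325), the green marker at (328,320) and the black grip at (572,380). The scale faces the robot, so gauge +x points to the upper left.

```bash
cat >> h.py <<'E'
def fr(th,o):
    c,s_=np.cos(th),np.sin(th);return np.array([[c,-s_,0,o[0]],[s_,c,0,o[1]],[0,0,1,0]])
def totool(P,st=None):
    from scipy.spatial.transform import Rotation as Ro
    st=st or manip.sense();R=Ro.from_quat(st["tool_rot"]).as_matrix();return R.T@(np.array(P)-st["tcp_pos"]),R
E
python3 - <<'E'
from h import *
s=manip.snapshot("top");f=lambda x,y:(275+x/6,130+y/6)
C=[at(s,f(*p),.02)[:2] for p in((153,100),(70,265),(540,490),(617,322))]
print(np.round(C,3),[np.linalg.norm(C[i]-C[i-1]).round(3) for i in range(4)],"mid",np.mean(C,0))
for a,b in((3,0),(2,1)):
    d=C[b]-C[a];print(np.degrees(np.arctan2(d[1],d[0])))
print("grip",at(s,f(575,375),.094),"knob",at(s,f(402,294),.09),"marker",at(s,f(328,318),.066))
t,R=totool([*np.mean(C,0),.25]);print(t/.5,t,R.round(3))
E
```

```text
[[ 0.644 -0.15 ]
 [ 0.561 -0.113]
 [ 0.459 -0.341]
 [ 0.541 -0.378]] [np.float64(0.25), np.float64(0.091), np.float64(0.251), np.float64(0.09)] mid [ 0.55124786 -0.24545179]
65.66389276039838
65.803436986042
grip [ 0.50431632 -0.3487667   0.094     ] knob [ 0.54006397 -0.26943698  0.09      ] marker [ 0.53177476 -0.23652176  0.066     ]
[ 0.93475333 -0.48671063 -0.03735045] [ 0.46737667 -0.24335531 -0.01867522] [[ 0.965  0.263 -0.   ]
 [ 0.263 -0.965 -0.   ]
 [-0.     0.    -1.   ]]
```

Emit:
{"fn": "servo_tool", "kwargs": {"commands": [0.072, -0.033, 0, 0, 0, 0, 1, 0.072, -0.033, 0, 0, 0, 0, 1, 0.072, -0.033, 0, 0, 0, 0, 1, 0.072, -0.033, 0, 0, 0, 0, 1, 0.072, -0.033, 0, 0, 0, 0, 1, 0.072, -0.033, 0, 0, 0, 0, 1, 0.072, -0.033, 0, 0, 0, 0, 1, 0.072, -0.033, 0, 0, 0, 0, 1, 0.072, -0.033, 0, 0, 0, 0, 1, 0.072, -0.033, 0, 0, 0, 0, 1, 0.072, -0.033, 0, 0, 0, 0, 1, 0.072, -0.033, 0, 0, 0, 0, 1]}}

```text
t: 1.7
tcp_pos: [0.5304, -0.297, 0.2315]
tool_rot: [0.991, 0.133, 0.0, 0.0]
force: [1.3, -1.2, 0.6]
finger_gap: 0.996
gripper_force: 0.0
```

Emit:
{"fn": "servo_tool", "kwargs": {"commands": [0, 0, 0, 0, 0, 0.0183, 0, 0, 0, 0, 0, 0, 0.0183, 0, 0, 0, 0, 0, 0, 0.0183, 0, 0, 0, 0, 0, 0, 0.0183, 0, 0, 0, 0, 0, 0, 0.0183, 0, 0, 0, 0, 0, 0, 0.0183, 0, 0, 0, 0, 0, 0, 0, 0, 0, 0, 0, 0, 0, 0, 0]}}

```text
t: 2.37
tcp_pos: [0.529, -0.2985, 0.2313]
tool_rot: [0.978, -0.209, 0.0, 0.0]
force: [1.1, 0.9, -0.6]
finger_gap: 0.501
gripper_force: 0.0
```

Run:
```python
from h import *
st=manip.sense();print(st["t"],st["tcp_pos"],st["finger_gap"],st["force"],totool([0,0,0])[1].round(3))
s=manip.snapshot("wrist");save(s,"w1")
for q in("handle","tell_knob","dog","limit_marker","pull_gauge"):
    for r in manip.look_for(s,q)[:2]:
        b=r["box"];print(q,r["conf"],b)
```

```text
2.3667 [ 0.52903482 -0.29849634  0.23132985] 0.5006613626456278 [ 1.12174224  0.94803726 -0.58323518] [[ 0.913 -0.409  0.   ]
 [-0.409 -0.913 -0.   ]
 [ 0.     0.    -1.   ]]
handle 0.87 [223.9, 161.5, 149.4, 42.9]
handle 0.46 [17.5, 123.9, 39.6, 24.3]
tell_knob 0.57 [274.9, 174.7, 14.7, 19.5]
dog 0.94 [221.2, 163.0, 157.7, 43.0]
dog 0.23 [150.1, 131.2, 224.6, 76.3]
limit_marker 0.61 [257.4, 196.0, 7.9, 10.1]
limit_marker 0.49 [287.3, 282.0, 140.1, 71.2]
pull_gauge 0.83 [153.8, 133.8, 220.3, 74.5]
```

View pics/w1.png

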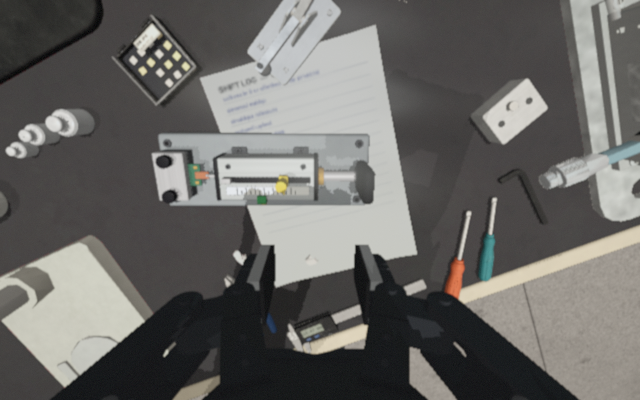

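The wrist view shows the gauge parallel to the closing line: clamp at (172,175), grip at (365,181), knob at (282,184), marker at (262,200). I'll zoom for detail.

Run:
```python
from h import *
s=manip.snapshot("wrist");save(s,"w1z",(205,140,385,215),4.4)
# colour centroids
hsv=cv2.cvtColor(s["img"],cv2.COLOR_RGB2HSV)
for n,lo,hi,z in(("yellow",(22,120,120),(34,255,255),.085),("green",(50,120,60),(80,255,255),.066)):
    m=cv2.inRange(hsv,lo,hi);m[:140]=0;m[212:]=0;m[:,:210]=0;m[:,385:]=0
    k,l,stt,c=cv2.connectedComponentsWithStats(m)
    for i in range(1,k):
        if stt[i,4]>8: print(n,stt[i],c[i].round(1),at(s,c[i],z).round(4))
e=(np.array([.4115,.911]));y=np.array([-.911,.4115])
for p,z in(((365,181),.094),((158.5,134.5),.02),((370,134.5),.02),((158.5,205.5),.02),((370,205.5),.02)):
    P=at(s,p,z);print(p,P.round(4),P[:2]@e,P[:2]@y)
```

```text
yellow [279 177   9   4  19] [283.5 177.9] [ 0.5486 -0.272   0.085 ]
yellow [276 181  11  12  90] [280.7 186.2] [ 0.5419 -0.2655  0.085 ]
green [258 197   8   6  46] [261.3 199.6] [ 0.533  -0.2347  0.066 ]
(365, 181) [ 0.5143 -0.3461  0.094 ] -0.1036556774335119 -0.610992113470269
(158.5, 134.5) [ 0.6455 -0.1465  0.02  ] 0.1322124092069904 -0.6483533465707821
(370, 134.5) [ 0.5421 -0.3762  0.02  ] -0.11967508892123582 -0.6486677142183841
(158.5, 205.5) [ 0.5699 -0.0959  0.02  ] 0.14713460183886024 -0.5586100650374161
(370, 205.5) [ 0.4581 -0.3443  0.02  ] -0.12515129004868375 -0.558965212627415
```

View pics/w1z.png

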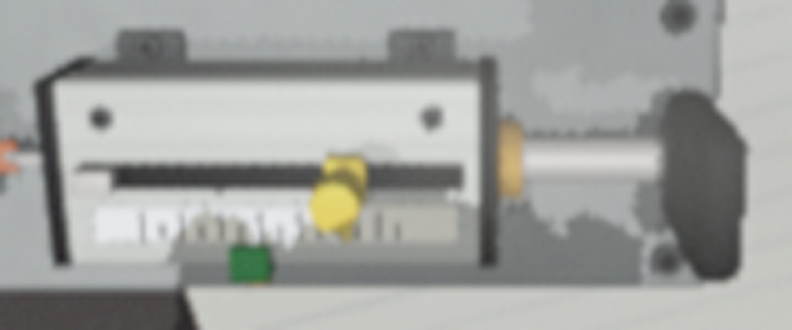

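The zoom shows the dog at the left of the slot (crop x 78–112, y 180), the knob top at (335,207), the rider at (345,168), the marker at (250,265) and the grip at x 665–745.

Run:
```python
from h import *
s=manip.snapshot("wrist");f=lambda x,y:(205+x/4.4,140+y/4.4)
e=np.array([.4095,.9123]);y=np.array([-.9123,.4095])
for n,p,z in(("knobtop",(335,207),.09),("rider",(345,168),.067),("dogfront",(112,180),.068),("dogback",(78,180),.068),("slot r",(460,180),.061),("markL",(231,252),.066),("markR",(271,252),.066),("bodyTL",(58,80),.06),("bodyTR",(482,80),.06),("bodyBR",(482,262),.06),("gripTopL",(690,95),.094),("gripTopR",(740,140),.094),("gripbotR",(740,270),.094),("gripbotL",(710,275),.094)):
    P=at(s,f(*p),z);print(n,P.round(4),(P[:2]@e).round(4),(P[:2]@y).round(4))
c=ray(s,(0,0))[0];print("cam",c,c[:2]@e,c[:2]@y)
t=manip.sense()["tcp_pos"];print(t,t[:2]@e,t[:2]@y)
```

```text
knobtop [ 0.542  -0.2666  0.09  ] -0.0213 -0.6037
rider [ 0.5451 -0.2681  0.067 ] -0.0214 -0.6071
dogfront [ 0.5661 -0.2147  0.068 ] 0.036 -0.6044
dogback [ 0.5696 -0.2071  0.068 ] 0.0443 -0.6044
slot r [ 0.5293 -0.2919  0.061 ] -0.0496 -0.6024
markL [ 0.5371 -0.2321  0.066 ] 0.0082 -0.5851
markR [ 0.533  -0.2413  0.066 ] -0.0019 -0.5851
bodyTL [ 0.5929 -0.2121  0.06  ] 0.0493 -0.6277
bodyTR [ 0.55   -0.3073  0.06  ] -0.0552 -0.6276
bodyBR [ 0.5069 -0.2879  0.06  ] -0.0551 -0.5803
gripTopL [ 0.5338 -0.3503  0.094 ] -0.101 -0.6304
gripTopR [ 0.5197 -0.3568  0.094 ] -0.1127 -0.6202
gripbotR [ 0.491 -0.346  0.094] -0.1146 -0.5896
gripbotL [ 0.4927 -0.3392  0.094 ] -0.1077 -0.5884
cam [ 0.60236029 -0.33075502  0.3745213 ] -0.05508127119244494 -0.6849774727179776
[ 0.52901714 -0.29851727  0.23133123] -0.05570478241844024 -0.6048651606082422
```

Emit:
{"fn": "servo_tool", "kwargs": {"commands": [0, -0.023, 0.03, 0, 0, 0, -0.3, 0, -0.023, 0.045, 0, 0, 0, -0.3, 0, -0.023, 0.045, 0, 0, 0, -0.3, 0, 0, 0.045, 0, 0, 0, -0.3, 0, 0, 0.045, 0, 0, 0, -0.3, 0, 0, 0.045, 0, 0, 0, -0.3, 0, 0, 0.035, 0, 0, 0, -0.3, 0, 0, 0.02, 0, 0, 0, -0.3, 0, 0, 0.01, 0, 0, 0, -0.3, 0, 0, 0, 0, 0, 0, -0.3, 0, 0, 0, 0, 0, 0, -0.3], "force": 20}}

```text
t: 3.68
tcp_pos: [0.5437, -0.2675, 0.0719]
tool_rot: [0.978, -0.21, 0.001, 0.0]
force: [-0.3, -0.7, -0.0]
finger_gap: 0.349
gripper_force: 0.0
```

Run:
```python
from h import *
s=manip.snapshot("wrist");save(s,"w2",(160,140,480,400),2)
```

```text
(no output)
```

View pics/w2.png

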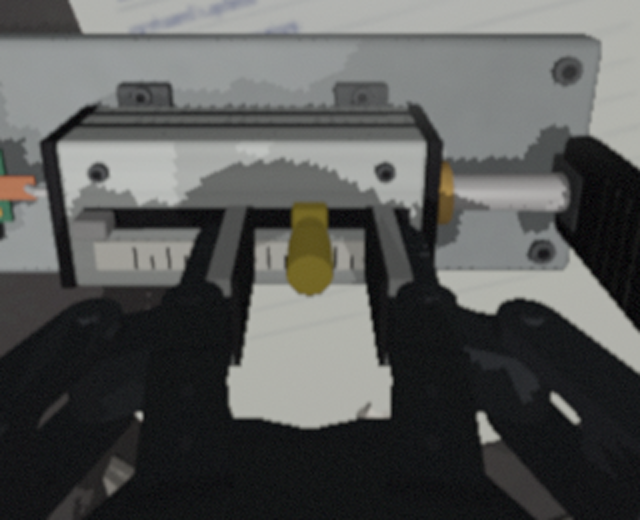

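The knob at crop (310,250) is centred between the open fingers. Next I grip it and slide it towards the dog.

Emit:
{"fn": "servo_tool", "kwargs": {"commands": [0, 0, 0, 0, 0, 0, -1, 0, 0, 0, 0, 0, 0, -1, 0, 0, 0, 0, 0, 0, -1, 0, 0, 0, 0, 0, 0, -1, 0, 0, 0, 0, 0, 0, -1, 0, 0, 0, 0, 0, 0, -1], "force": 20}}

```text
t: 4.23
tcp_pos: [0.544, -0.2675, 0.0725]
tool_rot: [0.978, -0.21, 0.001, 0.0]
force: [0.2, 0.2, 6.2]
finger_gap: 0.125
gripper_force: 20.8
```

Emit:
{"fn": "servo_tool", "kwargs": {"commands": [0, -0.01, 0, 0, 0, 0, -1, 0, -0.01, 0, 0, 0, 0, -1, 0, -0.01, 0, 0, 0, 0, -1, 0, -0.01, 0, 0, 0, 0, -1, 0, -0.01, 0, 0, 0, 0, -1, 0, -0.01, 0, 0, 0, 0, -1, 0, -0.01, 0, 0, 0, 0, -1, 0, -0.01, 0, 0, 0, 0, -1, 0, -0.01, 0, 0, 0, 0, -1, 0, 0, 0, 0, 0, 0, -1, 0, 0, 0, 0, 0, 0, -1]}}

```text
t: 5.15
tcp_pos: [0.5627, -0.2261, 0.0725]
tool_rot: [0.978, -0.21, 0.001, 0.0]
force: [-0.5, 1.6, 5.9]
finger_gap: 0.127
gripper_force: 20.8
```

Emit:
{"fn": "servo_tool", "kwargs": {"commands": [0, -0.005, 0, 0, 0, 0, -1, 0, -0.004, 0, 0, 0, 0, -1, 0, 0, 0, 0, 0, 0, -1]}}

```text
t: 5.4
tcp_pos: [0.5644, -0.2223, 0.0725]
tool_rot: [0.978, -0.21, 0.001, 0.0]
force: [-0.1, 0.8, 5.7]
finger_gap: 0.125
gripper_force: 20.8
```

Emit:
{"fn": "servo_tool", "kwargs": {"commands": [0, -0.004, 0, 0, 0, 0, -1, 0, 0, 0, 0, 0, 0, -1]}}

```text
t: 5.57
tcp_pos: [0.5652, -0.2205, 0.0725]
tool_rot: [0.978, -0.21, 0.001, 0.001]
force: [-0.5, 0.4, 6.3]
finger_gap: 0.123
gripper_force: 20.8
```

Emit:
{"fn": "servo_tool", "kwargs": {"commands": [0, -0.003, 0, 0, 0, 0, -1, 0, 0, 0, 0, 0, 0, -1]}}

```text
t: 5.73
tcp_pos: [0.5655, -0.2197, 0.0725]
tool_rot: [0.978, -0.21, 0.001, 0.001]
force: [-1.2, -1.1, 5.9]
finger_gap: 0.128
gripper_force: 20.8
```

Emit:
{"fn": "servo_tool", "kwargs": {"commands": [0, -0.003, 0, 0, 0, 0, -1, 0, 0, 0, 0, 0, 0, -1]}}

```text
t: 5.9
tcp_pos: [0.5656, -0.2196, 0.0724]
tool_rot: [0.978, -0.21, 0.001, 0.002]
force: [-3.1, -4.5, 5.6]
finger_gap: 0.13
gripper_force: 20.9
```

Emit:
{"fn": "servo_tool", "kwargs": {"commands": [0, 0.005, 0, 0, 0, 0, -1, 0, 0, 0, 0, 0, 0, -0.4, 0, 0, 0, 0, 0, 0, -0.4, 0, 0, 0, 0, 0, 0, -0.4, 0, 0, -0.03, 0, 0, 0, -0.2, 0, 0, -0.05, 0, 0, 0, 0, 0, 0, -0.06, 0, 0, 0, 0, 0, 0, -0.06, 0, 0, 0, 0, 0, 0, 0, 0, 0, 0, 0]}}

```text
t: 6.65
tcp_pos: [0.568, -0.2212, 0.177]
tool_rot: [0.978, -0.21, 0.005, 0.002]
force: [1.1, -0.6, 0.5]
finger_gap: 0.5
gripper_force: 0.0
```

Emit:
{"fn": "servo_tool", "kwargs": {"commands": [0, 0.046, 0, 0, 0, 0, 0, 0, 0.046, 0, 0, 0, 0, 0, 0, 0.046, 0, 0, 0, 0, 0, 0, 0.046, 0, 0, 0, 0, 0, 0, 0.046, 0, 0, 0, 0, 0, 0, 0.046, 0, 0, 0, 0, 0, 0, 0, 0, 0, 0, 0, 0, 0, 0, 0, 0, 0, 0, 0]}}

```text
t: 7.32
tcp_pos: [0.5071, -0.3461, 0.1706]
tool_rot: [0.977, -0.212, -0.0, -0.0]
force: [-0.3, 1.0, -0.5]
finger_gap: 0.496
gripper_force: 0.0
```

Run:
```python
from h import *
s=manip.snapshot("wrist");save(s,"w3")
e=np.array([.4095,.9123]);y=np.array([-.9123,.4095])
t=manip.sense()["tcp_pos"];print(t,t[:2]@e,t[:2]@y)
```

```text
[ 0.50741873 -0.34503795  0.17059395] -0.10699015686616904 -0.6042111485375441
```

View pics/w3.png

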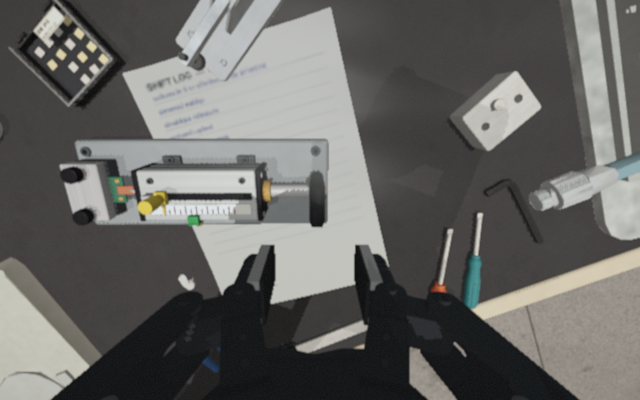

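The grip top at (317,197) is on the finger centre line, and the knob at (152,203) is back at the dog. I'll descend and measure the marker again before gripping.

Run:
```python
from h import *
s=manip.snapshot("wrist")
e=np.array([.4095,.9123]);y=np.array([-.9123,.4095])
hsv=cv2.cvtColor(s["img"],cv2.COLOR_RGB2HSV)
m=cv2.inRange(hsv,(50,120,60),(80,255,255));m[:,:150]=0;m[:150]=0;m[235:]=0;m[:,300:]=0
x,yy,w,h=cv2.boundingRect(m);print(x,yy,w,h)
for p in((x,yy+h/2-1),(x+w,yy+h/2-1)):print("mark",at(s,p,.066)[:2]@e)
for p in((309,197),(325,197)):print("grip",at(s,p,.094)[:2]@e)
print("knob",at(s,(145,208),.09)[:2]@e)
```

```text
190 216 12 9
mark 0.007797843140933257
mark -0.0031916795235984482
grip -0.10191429374536035
grip -0.11456404133278941
knob 0.03205570684213267
```

Emit:
{"fn": "servo_tool", "kwargs": {"commands": [0, 0, 0.04, 0, 0, 0, 0, 0, 0, 0.04, 0, 0, 0, 0, 0, 0, 0.04, 0, 0, 0, 0, 0, 0, 0.04, 0, 0, 0, 0, 0, 0, 0.03, 0, 0, 0, 0, 0, 0, 0.018, 0, 0, 0, 0, 0, 0, 0, 0, 0, 0, 0, 0, 0, 0, 0, 0, 0, 0]}}

```text
t: 8.08
tcp_pos: [0.5082, -0.3446, 0.0671]
tool_rot: [0.978, -0.21, -0.0, -0.0]
force: [0.3, -1.1, 0.1]
finger_gap: 0.5
gripper_force: 0.0
```

Emit:
{"fn": "servo_tool", "kwargs": {"commands": [0, 0, 0, 0, 0, 0, -1, 0, 0, 0, 0, 0, 0, -1, 0, 0, 0, 0, 0, 0, -1, 0, 0, 0, 0, 0, 0, -1, 0, 0, 0, 0, 0, 0, -1, 0, 0, 0, 0, 0, 0, -1], "force": 50}}

```text
t: 8.58
tcp_pos: [0.5076, -0.3483, 0.0688]
tool_rot: [0.978, -0.21, 0.001, 0.002]
force: [-4.3, -5.5, 1.2]
finger_gap: 0.129
gripper_force: 51.2
```

Emit:
{"fn": "servo_tool", "kwargs": {"commands": [0, 0.005, 0, 0, 0, 0, -1, 0, 0.006, 0, 0, 0, 0, -1, 0, 0.006, 0, 0, 0, 0, -1, 0, 0.006, 0, 0, 0, 0, -1, 0, 0.006, 0, 0, 0, 0, -1, 0, 0.006, 0, 0, 0, 0, -1, 0, 0.006, 0, 0, 0, 0, -1, 0, 0.004, 0, 0, 0, 0, -1, 0, 0.003, 0, 0, 0, 0, -1, 0, 0, 0, 0, 0, 0, -1, 0, 0, 0, 0, 0, 0, -1]}}

```text
t: 9.5
tcp_pos: [0.4994, -0.3663, 0.0687]
tool_rot: [0.978, -0.211, 0.001, -0.001]
force: [2.7, 4.9, 6.2]
finger_gap: 0.127
gripper_force: 52.0
```

Run:
```python
from h import *
s=manip.snapshot("wrist");save(s,"w4",(60,120,380,300),2.4)
e=np.array([.4095,.9123]);y=np.array([-.9123,.4095])
t=manip.sense();print(t["force"],t["tcp_pos"][:2]@e)
```

```text
[3.163363   3.9956824  5.68077296] -0.12970289872512916
```

View pics/w4.png

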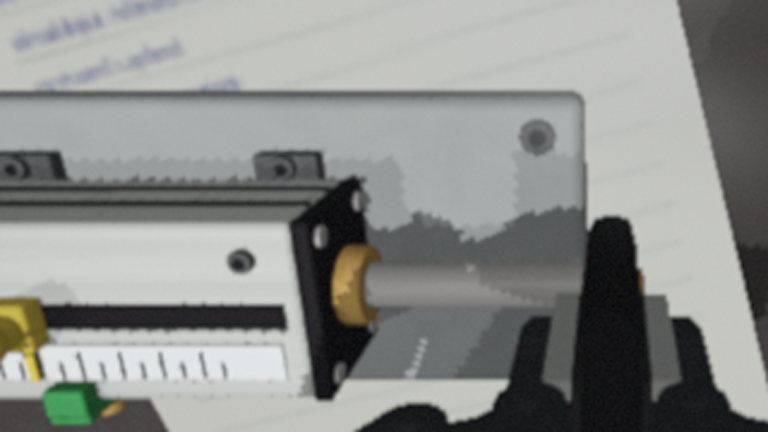

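The pointer tip sits at crop (36,375), just short of the green marker (45–97, 400). I'll turn that into millimetres.

Run:
```python
from h import *
s=manip.snapshot("wrist");save(s,"w5",(60,220,140,310),7)
e=np.array([.4095,.9123]);y=np.array([-.9123,.4095]);f=lambda x,y:(60+x/2.4,120+y/2.4)
for n,p,z in(("ptr tip",(37,377),.063),("ptr base",(31,345),.063),("mark backL",(48,384),.066),("mark backR",(90,384),.066),("mark frL",(45,420),.066),("knob/rider R",(45,300),.067)):
    P=at(s,f(*p),z);print(n,P[:2]@e,P[:2]@y)
```

```text
ptr tip 0.012084673275451726 -0.5881974343280714
ptr base 0.011237813466094423 -0.5971243402670252
mark backL 0.00707822812154571 -0.5881993873658664
mark backR -0.0030900536461238534 -0.5881908803130582
mark frL 0.010413211405510379 -0.5779361316403626
knob/rider R 0.001179600850312165 -0.6112386993650755
```

View pics/w5.png

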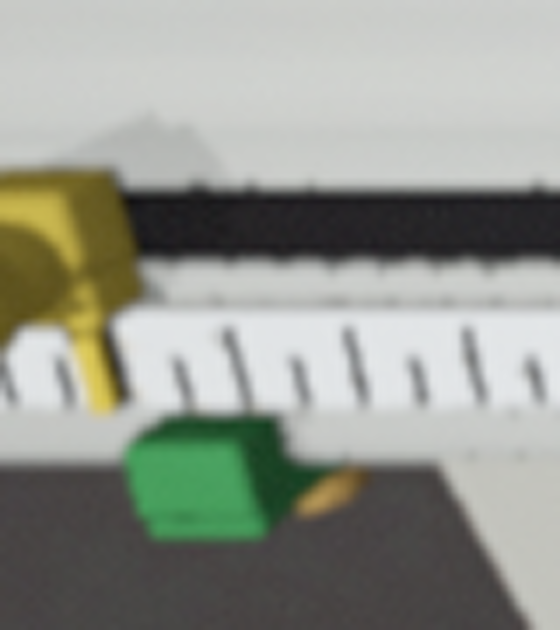

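Run:
```python
from h import *
s=manip.snapshot("wrist")
e=np.array([.4095,.9123]);y=np.array([-.9123,.4095]);f=lambda x,y:(60+x/7,220+y/7)
for p in((128,455),(250,455),(139,490),(259,490)):
    P=at(s,f(*p),.066);print(P[:2]@e,P[:2]@y)
for p in((92,340),(105,405)):
    P=at(s,f(*p),.063);print("ptr",P[:2]@e,P[:2]@y)
```

```text
0.008933398054717604 -0.584820775026663
-0.0012565194338949608 -0.5848127471510681
0.00887982856376041 -0.5813991056141757
-0.0012057727546772087 -0.5813916009379438
ptr 0.011935891803904253 -0.593929214023363
ptr 0.012465464265364996 -0.5876697362794914
```

Emit:
{"fn": "servo_tool", "kwargs": {"commands": [0, 0.004, 0, 0, 0, 0, -1, 0, 0.004, 0, 0, 0, 0, -1, 0, 0.004, 0, 0, 0, 0, -1, 0, 0.003, 0, 0, 0, 0, -1, 0, 0.001, 0, 0, 0, 0, -1, 0, 0, 0, 0, 0, 0, -1, 0, 0, 0, 0, 0, 0, -1]}}

```text
t: 10.23
tcp_pos: [0.4964, -0.373, 0.0687]
tool_rot: [0.978, -0.211, 0.001, -0.001]
force: [3.5, 5.5, 6.7]
finger_gap: 0.129
gripper_force: 52.0
```

Run:
```python
from h import *
s=manip.snapshot("wrist");save(s,"w6",(50,210,140,300),6)
e=np.array([.4095,.9123])
t=manip.sense();print(t["force"],t["tcp_pos"][:2]@e)
```

```text
[3.39089727 5.56231009 6.1151837 ] -0.13702498140346334
```

View pics/w6.png

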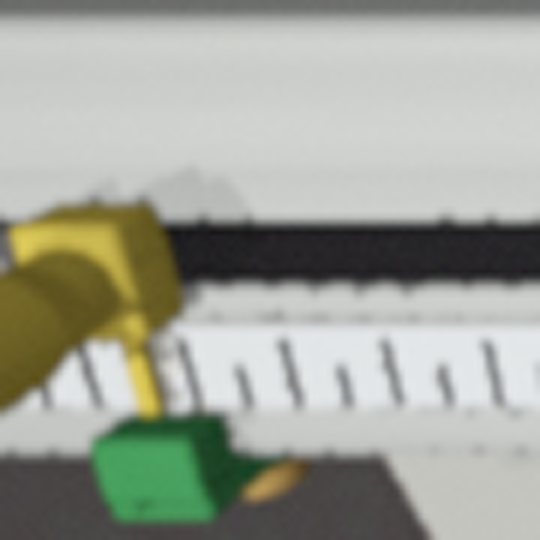

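The pointer (150,412) is level with the middle of the marker (95–205, 450). Holding there.

Emit:
{"fn": "servo_tool", "kwargs": {"commands": [0, 0, 0, 0, 0, 0, -1, 0, 0, 0, 0, 0, 0, -1, 0, 0, 0, 0, 0, 0, -1, 0, 0, 0, 0, 0, 0, -1, 0, 0, 0, 0, 0, 0, -1, 0, 0, 0, 0, 0, 0, -1, 0, 0, 0, 0, 0, 0, -1, 0, 0, 0, 0, 0, 0, -1, 0, 0, 0, 0, 0, 0, -1, 0, 0, 0, 0, 0, 0, -1, 0, 0, 0, 0, 0, 0, -1, 0, 0, 0, 0, 0, 0, -1]}}

```text
t: 11.28
tcp_pos: [0.4964, -0.373, 0.0687]
tool_rot: [0.978, -0.211, 0.001, -0.001]
force: [3.6, 5.8, 6.6]
finger_gap: 0.13
gripper_force: 52.0
```

Emit:
{"fn": "servo_tool", "kwargs": {"commands": [0, 0, 0, 0, 0, 0, -1, 0, 0, 0, 0, 0, 0, -1, 0, 0, 0, 0, 0, 0, -1, 0, 0, 0, 0, 0, 0, -1, 0, 0, 0, 0, 0, 0, -1, 0, 0, 0, 0, 0, 0, -1, 0, 0, 0, 0, 0, 0, -1, 0, 0, 0, 0, 0, 0, -1, 0, 0, 0, 0, 0, 0, -1, 0, 0, 0, 0, 0, 0, -1, 0, 0, 0, 0, 0, 0, -1, 0, 0, 0, 0, 0, 0, -1]}}

```text
t: 12.28
tcp_pos: [0.4963, -0.373, 0.0687]
tool_rot: [0.978, -0.211, 0.001, -0.001]
force: [3.5, 6.4, 6.4]
finger_gap: 0.127
gripper_force: 52.0
```

Emit:
{"fn": "servo_tool", "kwargs": {"commands": [0, -0.004, 0, 0, 0, 0, -1, 0, -0.006, 0, 0, 0, 0, -1, 0, -0.006, 0, 0, 0, 0, -1, 0, -0.006, 0, 0, 0, 0, -1, 0, -0.006, 0, 0, 0, 0, -1, 0, -0.006, 0, 0, 0, 0, -1, 0, -0.006, 0, 0, 0, 0, -1, 0, -0.006, 0, 0, 0, 0, -1, 0, -0.004, 0, 0, 0, 0, -1, 0, -0.004, 0, 0, 0, 0, -1, 0, -0.003, 0, 0, 0, 0, -1, 0, 0, 0, 0, 0, 0, -1]}}

```text
t: 13.28
tcp_pos: [0.5075, -0.3484, 0.0687]
tool_rot: [0.978, -0.21, 0.001, 0.0]
force: [1.6, 2.4, 6.3]
finger_gap: 0.128
gripper_force: 51.9
```

Emit:
{"fn": "servo_tool", "kwargs": {"commands": [0, -0.003, 0, 0, 0, 0, -1, 0, -0.002, 0, 0, 0, 0, -1, 0, 0, 0, 0, 0, 0, -1]}}

```text
t: 13.53
tcp_pos: [0.5075, -0.3483, 0.0688]
tool_rot: [0.978, -0.21, 0.001, 0.002]
force: [-2.5, -2.8, 5.1]
finger_gap: 0.129
gripper_force: 51.8
```

The handle is on its stop: force has reversed and the position no longer changes. Now I release it, lift clear and check.

Emit:
{"fn": "servo_tool", "kwargs": {"commands": [0, 0, 0, 0, 0, 0, -0.6, 0, 0, 0, 0, 0, 0, -0.3, 0, 0, 0, 0, 0, 0, 0, 0, 0, 0, 0, 0, 0, 0, 0, 0, 0, 0, 0, 0, 0, 0, 0, -0.03, 0, 0, 0, 0, 0, 0, -0.06, 0, 0, 0, 0, 0, 0, -0.06, 0, 0, 0, 0, 0, 0, -0.06, 0, 0, 0, 0, 0, 0, -0.06, 0, 0, 0, 0, 0, 0, 0, 0, 0, 0, 0, 0, 0, 0, 0, 0, 0, 0]}}

```text
t: 14.53
tcp_pos: [0.5084, -0.3471, 0.2045]
tool_rot: [0.978, -0.21, 0.002, 0.001]
force: [-0.4, 0.9, -0.8]
finger_gap: 0.501
gripper_force: 0.0
```

Run:
```python
from h import *
s=manip.snapshot("wrist");save(s,"w7",(70,120,370,240),2.6)
```

```text
(no output)
```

View pics/w7.png

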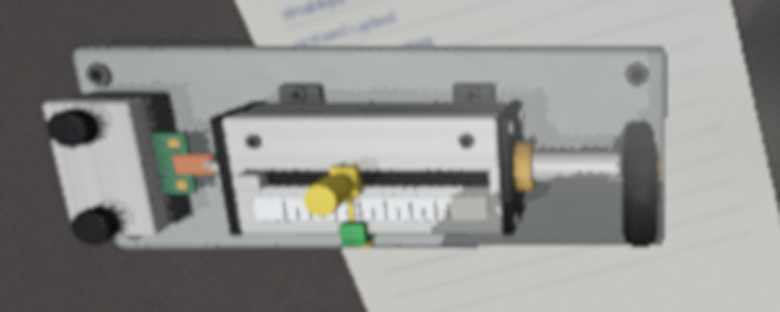

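The handle is home (640,185), the dog is back at (248,182), and the pointer (352,212) stands at the marker (353,233). Handing in.

```bash
python3 -c "
from h import *
print(manip.sign_off())"
```

```text
the job is handed in; nothing more can be done
None
```

I zeroed the tell-tale, pulled the coupon to the marker, held it for about two seconds and eased the handle home; the last picture shows the pointer at the marker. The job is handed in, but no verdict came back.

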